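# Feel out the release notch of the glass-rod case

## Task

The flat steel case of glass rods opens by a release bar sunk in a notch somewhere along its front top edge. Touch the edge at its left-hand end, sweep a fingertip along it to the right until you find the notch, then press the bar inside the notch all the way down so that the lid pops ajar, and withdraw. Do not touch the lid, and leave the bowl, the jar and the paddle where they are.

Things in the scene. Friction and masses are not known exactly. Their poses are not given: they have to be found in the camera images.
- case: fixed low case of dark steel, 220 (x) by 380 (y) by 90 mm high, with a sheet-aluminium lid. Origin: centre of its underside on the table; x points to its back (hinge side), y along its front edge to the left-hand end as the robot sees it, z up. Its front edge is a flat level strip of plain steel on top, x from -110 to -60 mm, y from -190 to 190 mm
- edge_left (a point): left-hand end of the front edge strip: middle of its 50 mm width, on its top face 90 mm above the table (case frame x = -85, y = 190 mm). The strip is up to 0.5 mm lower in its middle part
- edge_mid (a point): middle of the strip's length and width, on its top (case x = -85, y = 0). The strip's one notch, position not reported, has its middle within 53 mm in y of here; open at the front, 54 mm long in y, 42 mm deep from the front (case x -110 to -68). In it the release bar (same steel, 48 mm long in y) lies 5 mm below the strip's top. Closed fingertips up to 38 mm across fit in
- release (a joint): how far the release bar is pressed down, m: 0 untouched, 0.008 at its stop. It moves straight down against about 7 to 10 N and stays where it is left; it is linked to the lid
- lid (a joint): opening angle of the lid, rad: 0 shut, 0.15 when the release bar is fully down (19 rad per m of the bar)
- lid_lip (a point): middle of the lid's front lip, on its top face. The lid is 163 (x) by 376 (y) mm sheet, hinged along the back of the case, its lip right behind the edge strip and level with it; the lip rises about 25 mm when the lid pops ajar
- bowl: loose brass bowl, 120 mm across, 55 mm high, to the right of the case, beyond the paddle; origin at the centre of its underside
- jar: loose amber glass jar with black cap and paper label, 60 mm across, 100 mm high, to the left of the case; origin at the centre of its underside
- paddle: loose flat shaping paddle, 220 mm long, 40 mm wide and 22 mm high: round wooden handle to -x, black blade to +x; lying on the table between the case and the bowl; origin at its middle on the underside, x along it

How it is judged:
On the way, in this order (a step that is already met when the one before it is completed fails the run):
1. a finger touches the front edge at its left-hand end (within 55 mm of it) (contact force between the fingers and case above 0.3 N and y of the grasp point in the frame of case above 0.135 m and x of the grasp point in the frame of case below -0.05 m), for 0.04 s.
2. sweeping right, a finger touches the edge 105 to 130 mm left of its middle (contact force between the fingers and case above 0.3 N and y of the grasp point in the frame of case between 0.105 and 0.13 m and x of the grasp point in the frame of case below -0.05 m), for 0.04 s.
3. sweeping on, a finger touches the edge 75 to 100 mm left of its middle (contact force between the fingers and case above 0.3 N and y of the grasp point in the frame of case between 0.075 and 0.1 m and x of the grasp point in the frame of case below -0.05 m), for 0.04 s.
4. a finger presses the release bar at least 6.5 mm down (value of joint release above 0.0065 m and contact force between the fingers and anything else above 1 N and x of the grasp point in the frame of case below -0.05 m), for 0.1 s.
At the end, for the whole second after the job is handed in: the release bar stays at least 6 mm down, the lid is ajar by more than 0.1 rad and still, and bowl, jar and paddle are within 20 mm of where they stood (value of joint release above 0.006 m and value of joint lid above 0.1 rad and velocity of joint lid between -0.02 and 0.02 rad/s and distance of each of bowl, jar, paddle from where it was at the start of the episode below 0.02 m); the robot touches nothing.
It fails at once if the robot touches or pries the lid (over 1 N) (contact force between any of the fingers, the arm and lid above 1 N).
It fails at once if the bowl, jar or paddle is lifted, carried or pushed more than 20 mm (distance of any of bowl, jar, paddle from where it was at the start of the episode above 0.02 m).
It fails at once if the bowl or jar is tipped (angle between any of bowl, jar's own z axis and vertical above 0.35 rad).
It also fails if it takes over 61 s, if anything falls off the work surface, if the arm or the gripper's body presses on something with over 40 N, if the wrist force passes 120 N, or if a joint passes its speed limit or range.

## Robot

A 7-joint arm with a two-finger parallel gripper is mounted at the origin on the work surface. World frame = base frame: x ahead of the robot, y to its left, z up, the work surface at z = 0. Lengths are in m, angles in rad, forces in N, time in s.
With the tool pointing down it reaches from about 0.375 to 0.925 m from the base axis. Payload 3.1 kg.
Tool frame: the origin (TCP) lies midway between the tips of the shut fingers; the grasp point (between the pads) lies 19 mm behind it; z points along the fingers, y is the line along which they close (so a half turn about z gives the same grasp; the last joint's range is limited). The gripper opens to 85 mm and grips with 20 to 120 N. Pads are 22 mm wide; open, the fingers measure 114 mm over their backs; the gripper's body (76 mm by 85 mm) begins 54 mm behind the grasp point. The pads swing forward as they close: fully open they stand 13 mm farther back than shut.
Start: joints at [1.107, 0.383, 0.044, 1.598, -0.018, 1.161, -0.05], TCP at [0.233, -0.607, 0.197] pointing down, gripper open.
Joint ranges: [-2.61, 2.61], [-0.41, 2.15], [-1.48, 1.57], [0, 2.5], [-1.57, 4.71], [0.05, 1.97], [-2.85, 2.85]. Speed limits (rad/s): [2.79, 2.79, 3.14, 3.14, 3.14, 3.14, 3.14].

## Interface

Orientations are given as a rotation vector (axis times angle).
In Python, from rig import arm, viewer gives the robot as it stands.
- The arm moves only by the shell command python3 -m handwheel 'ROWS' [FORCE]. ROWS is JSON, a list of rows, each an object with "linear": the shift along the world's x, y, z in mm, a list of three; "rot": the turn, a rotation vector about the world's x, y, z in degrees, a list of three; "grip": the opening, from 0 (shut) to 1 (fully open). In form: [{"linear": [dx, dy, dz], "rot": [rx, ry, rz], "grip": grip}, ...]. A call has 1 to 20 rows; each row shifts and turns the commanded pose from where the row before left it; what a row does not reach is not made up. A row lasts 1/12 s, in which the tool goes at most 41.7 mm and 7.16 degrees, less where a joint would pass 70% of its speed; a pose out of reach is approached as far as the arm can. A call is refused whole if a number of a shift passes 41.7 or a number of a turn 7.16, either way. A call with a gripper value outside its range is refused whole. The fingers move at their own pace and stop on an object; FORCE is the grip in N (left out, the last holds). Time passes only in rows, so rows that do not move let the fingers close. It gives the time, the measured TCP pose, the force, the opening and the grip force at its end, in the units of the state.
- arm.observe(): the state, without advancing time (a new reading comes with each control period).
- viewer.capture(name): name is "scene" or "top" or "wrist"; returns the picture (420x560x3 uint8, red, green, blue); there is no depth.
- viewer.camera_info(name): a dict with "vfov" (degrees; the focal length in pixels is half the picture's height over the tangent of half this angle, whatever the lens; pixels are square), "cx", "cy" (the principal point, pixels), "k1" (the pictures are not rectified: a ray, as slopes to the right and down, at radius r is drawn at 1 + k1 r^2 times it, then the intrinsics apply), "origin" and "rotation" of the camera in the world. Camera axes: x right, y up, looking along -z (the intrinsics and any distortion apply to the point x, -y, -z); pixel columns grow to the right and rows downward; lengths in m; the calibration is good to about 2 mm. A picture is of the moment at which its call begins: read the wrist's pose just before it. camera_info takes no time and is no camera call; for the wrist camera it gives the pose at the moment of the call.
- arm.job_done(): hands the job in; it is judged then, once.
The state is a dict: "clock": time; "joints": joint angles; "dq": joint speeds; "effort": joint torques, N m; "tcp_pos": TCP position; "tcp_rot": TCP orientation; "contact_force": force on the tool from outside, world axes, zero at the start; "torque": the same for the moment, N m; "opening": finger opening in m; "gripper_force": force on a finger pad.
Only numpy, scipy, OpenCV 4.12 (cv2) and the standard library are available. Lean on these libraries where they do the work, as an engineer would, in place of code of your own. Each camera call takes 0.05 s, during which the arm holds its last target. There are 200 camera calls.

## Working session

There is one attempt and no reset: what is moved stays moved. The work goes in short steps, Python scripts to look and compute and a shell command to move; the robot and the scene stay as the last step left them, time stands still between calls to the robot, and variables do not carry over. Pictures are saved under pics/ and viewed, at most 10 in all, crops included, and the job is handed in when it is done.

```bash
ls; mkdir -p pics
python3 - <<'E'
from rig import arm, viewer
import cv2
for n in ("top","scene"):
    cv2.imwrite(f"pics/{n}0.png",viewer.capture(n)[:,:,::-1]); print(n,viewer.camera_info(n))
print(arm.observe())
E
```

```text
pics
top {'vfov': 51.700705674407466, 'cx': 280.66131142603433, 'cy': 215.8290550715318, 'k1': -0.04286475309694177, 'origin': array([ 0.4284466 , -0.04527278,  1.09565042]), 'rotation': array([ 0.15228355, -0.12614709, -1.57957716])}
scene {'vfov': 55.4509510656589, 'cx': 280.67893424084406, 'cy': 210.4430932705039, 'k1': -0.012150579063160185, 'origin': array([1.2824863 , 0.27583729, 0.98027472]), 'rotation': array([0.44314763, 0.66514889, 1.92396589])}
{'clock': 0.1, 'joints': array([ 1.10718883,  0.38378096,  0.04384526,  1.59943307, -0.01793376,
        1.16118528, -0.04992248]), 'dq': array([ 0.00026697, -0.00205054,  0.00078562, -0.00351753,  0.00058964,
       -0.0008073 ,  0.00117397]), 'effort': array([ 2.47579461e-03, -4.34729433e+01,  1.02950927e+00, -2.50455558e+01,
        1.09602971e-02,  5.46534837e-03,  3.51527285e-05]), 'tcp_pos': array([ 0.23217014, -0.60611384,  0.19608761]), 'tcp_rot': array([-3.08686527e+00, -5.71037498e-01,  8.43251186e-04]), 'contact_force': array([ 0.09837547,  0.01193356, -0.05046855]), 'torque': array([ 0.04984747, -0.03410863,  0.03447792]), 'gripper_force': 0.0, 'opening': 0.08491396859766016}
```

View pics/top0.png

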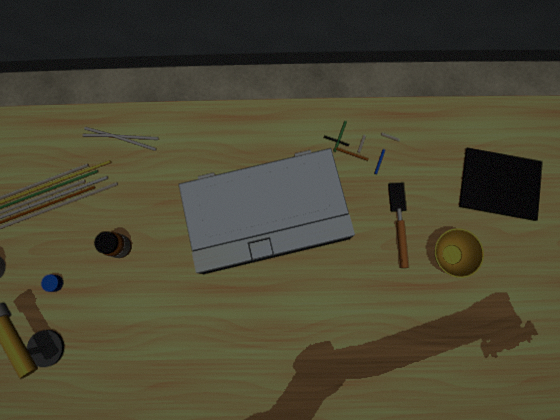

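View pics/scene0.png

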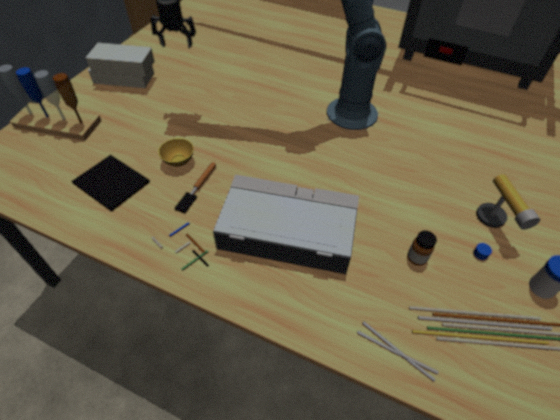

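The top view shows the case with its front strip running from about (193,258) to (352,228) and the notch near (260,248). I'll enlarge that area.

Run:
```python
import cv2
a=cv2.imread("pics/top0.png")[140:290,170:370]
cv2.imwrite("pics/crop.png",cv2.convertScaleAbs(cv2.resize(a,None,fx=4,fy=4,interpolation=cv2.INTER_CUBIC),alpha=1.6))
```

```text
(no output)
```

View pics/crop.png

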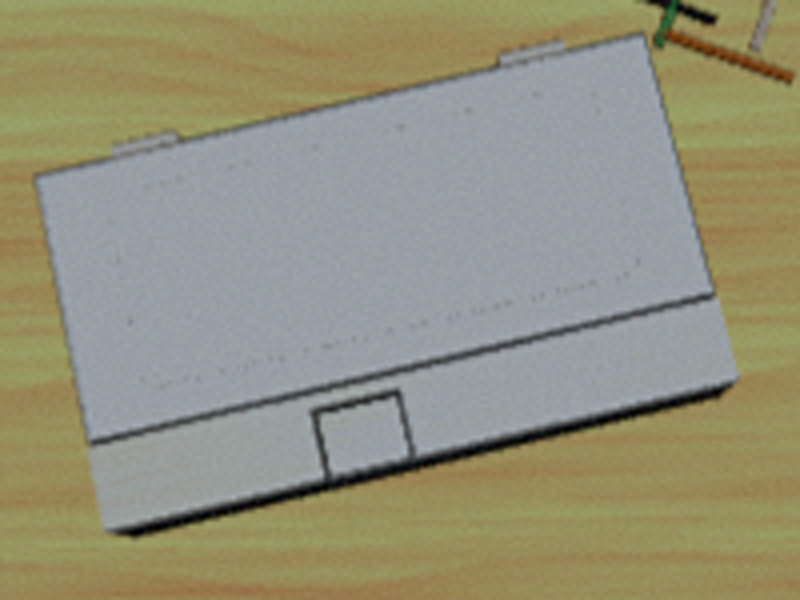

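Crop: strip corners front-left (108,530), front-right (737,380), rear-left (90,442), rear-right (713,296). Notch corners are (313,411), (400,392), (328,476), (412,457). The lid's back corners are (36,175) and (645,33).

```bash
cat > h.py <<'E'
import numpy as np, cv2
from scipy.spatial.transform import Rotation as R
def ray(info,uv):
    f=210/np.tan(np.radians(info["vfov"]/2))
    K=np.array([[f,0,info["cx"]],[0,f,info["cy"]],[0,0,1]])
    p=cv2.undistortPoints(np.array(uv,float).reshape(-1,1,2),K,np.array([info["k1"],0,0,0.]))[:,0]
    d=np.c_[p[:,0],-p[:,1],-np.ones(len(p))]
    return R.from_rotvec(info["rotation"]).apply(d)
def onz(info,uv,z):
    d=ray(info,uv);o=info["origin"];return o+d*((z-o[2])/d[:,2])[:,None]
E
python3 - <<'E'
from h import *
from rig import viewer
i=viewer.camera_info("top")
c=np.array([(108,530),(737,380),(90,442),(713,296),(313,411),(400,392),(328,476),(412,457)],float)
W=onz(i,(c+.5)/4-.5+[170,140],.09)[:,:2]
M=np.array([(-110,190),(-110,-190),(-60,190),(-60,-190)])/1e3
mc=M.mean(0);wc=W[:4].mean(0);A=M-mc;B=W[:4]-wc
th=np.arctan2((A[:,0]*B[:,1]-A[:,1]*B[:,0]).sum(),(A*B).sum())
r=np.array([[np.cos(th),-np.sin(th)],[np.sin(th),np.cos(th)]]);t=wc-r@mc
print("yaw",np.degrees(th),"t",t);C=(W-t)@r*1e3;print(C.round(1))
ny=C[4:,1].mean()
for p in [(-.092,.165),(-.092,.1175),(-.092,.0875),(-.092,ny/1e3),(-.085,.19)]: print(p,(r@p+t).round(4))
print("len",np.linalg.norm(W[0]-W[1]))
full=onz(i,[(108,243),(398,197),(404,250),(460,253)],.0)
print(full.round(3))
E
```

```text
yaw 12.599661353298561 t [0.62833769 0.00780161]
[[-111.2  187.7]
 [-110.8 -188.2]
 [ -58.7  187.9]
 [ -59.3 -187.3]
 [ -71.1   56.8]
 [ -72.     4.8]
 [-110.1   56.6]
 [-110.6    6.6]]
(-0.092, 0.165) [0.5026 0.1488]
(-0.092, 0.1175) [0.5129 0.1024]
(-0.092, 0.0875) [0.5195 0.0731]
(-0.092, np.float64(0.03120667677620566)) [0.5317 0.0182]
(-0.085, 0.19) [0.5039 0.1747]
len 0.3758931514468048
[[ 0.56   0.417  0.   ]
 [ 0.669 -0.332  0.   ]
 [ 0.532 -0.339  0.   ]
 [ 0.522 -0.481  0.   ]]
```

Case pose agrees with its known sizes: length 376 against 380 mm, notch 52 mm long with its middle at y ≈ 31 mm. I'll close the gripper, turn the tool so its y lies along the edge (about -8.4° yaw), and go over the left-hand end.

```bash
python3 -m handwheel '[{"linear":[11,18,0],"rot":[0,0,-4.2],"grip":0},{"linear":[11,18,0],"rot":[0,0,-4.2],"grip":0},{"linear":[11,18,0],"rot":[0,0,0],"grip":0},{"linear":[11,18,0],"rot":[0,0,0],"grip":0},{"linear":[11,18,0],"rot":[0,0,0],"grip":0},{"linear":[11,18,0],"rot":[0,0,0],"grip":0},{"linear":[11,18,0],"rot":[0,0,0],"grip":0},{"linear":[11,18,0],"rot":[0,0,0],"grip":0},{"linear":[11,18,0],"rot":[0,0,0],"grip":0},{"linear":[11,18,0],"rot":[0,0,0],"grip":0},{"linear":[11,18,0],"rot":[0,0,0],"grip":0},{"linear":[11,18,0],"rot":[0,0,0],"grip":0},{"linear":[11,18,0],"rot":[0,0,0],"grip":0},{"linear":[11,18,0],"rot":[0,0,0],"grip":0},{"linear":[11,18,0],"rot":[0,0,0],"grip":0},{"linear":[11,18,0],"rot":[0,0,0],"grip":0},{"linear":[11,18,0],"rot":[0,0,0],"grip":0},{"linear":[11,18,0],"rot":[0,0,0],"grip":0},{"linear":[11,18,0],"rot":[0,0,0],"grip":0},{"linear":[11,18,0],"rot":[0,0,0],"grip":0}]' 30
```

```text
clock: 1.77
tcp_pos: [0.4524, -0.2459, 0.1968]
tcp_rot: [-3.122, -0.344, 0.001]
contact_force: [-0.6, -0.9, -0.1]
opening: -0.0004
gripper_force: 0.0
```

```bash
python3 -m handwheel '[{"linear":[2.5,20,0],"rot":[0,0,0],"grip":0},{"linear":[2.5,20,0],"rot":[0,0,0],"grip":0},{"linear":[2.5,20,0],"rot":[0,0,0],"grip":0},{"linear":[2.5,20,0],"rot":[0,0,0],"grip":0},{"linear":[2.5,20,0],"rot":[0,0,0],"grip":0},{"linear":[2.5,20,0],"rot":[0,0,0],"grip":0},{"linear":[2.5,20,0],"rot":[0,0,0],"grip":0},{"linear":[2.5,20,0],"rot":[0,0,0],"grip":0},{"linear":[2.5,20,0],"rot":[0,0,0],"grip":0},{"linear":[2.5,20,0],"rot":[0,0,0],"grip":0},{"linear":[2.5,20,0],"rot":[0,0,0],"grip":0},{"linear":[2.5,20,0],"rot":[0,0,0],"grip":0},{"linear":[2.5,20,0],"rot":[0,0,0],"grip":0},{"linear":[2.5,20,0],"rot":[0,0,0],"grip":0},{"linear":[2.5,20,0],"rot":[0,0,0],"grip":0},{"linear":[2.5,20,0],"rot":[0,0,0],"grip":0},{"linear":[2.5,20,0],"rot":[0,0,0],"grip":0},{"linear":[2.5,20,0],"rot":[0,0,0],"grip":0},{"linear":[2.5,18,0],"rot":[0,0,0],"grip":0},{"linear":[2.5,17,0],"rot":[0,0,0],"grip":0}]'
python3 -m handwheel '[{"linear":[0,0,-20],"rot":[0,0,0],"grip":0},{"linear":[0,0,-20],"rot":[0,0,0],"grip":0},{"linear":[0,0,-20],"rot":[0,0,0],"grip":0},{"linear":[0,0,-20],"rot":[0,0,0],"grip":0},{"linear":[0,0,-10],"rot":[0,0,0],"grip":0},{"linear":[0,0,-5],"rot":[0,0,0],"grip":0},{"linear":[0,0,0],"rot":[0,0,0],"grip":0},{"linear":[0,0,0],"rot":[0,0,0],"grip":0},{"linear":[0,0,0],"rot":[0,0,0],"grip":0}]'
```

```text
clock: 3.43
tcp_pos: [0.502, 0.1491, 0.1969]
tcp_rot: [-3.123, -0.345, 0.002]
contact_force: [0.0, -0.5, -0.3]
opening: -0.0001
gripper_force: 0.0
clock: 4.18
tcp_pos: [0.5037, 0.1484, 0.1037]
tcp_rot: [-3.122, -0.343, -0.004]
contact_force: [0.1, -0.3, -0.6]
opening: 0.0003
gripper_force: 0.0
```

Run:
```python
from rig import arm, viewer
import cv2
a=cv2.convertScaleAbs(viewer.capture("wrist")[:,:,::-1],alpha=1.5); cv2.imwrite("pics/w1.png",a)
b=cv2.convertScaleAbs(viewer.capture("scene")[150:290,190:400,::-1],alpha=1.5); cv2.imwrite("pics/s1.png",cv2.resize(b,None,fx=3.5,fy=3.5,interpolation=cv2.INTER_CUBIC))
s=arm.observe();print(s["tcp_pos"],s["tcp_rot"],s["contact_force"])
```

```text
[0.50364986 0.14835998 0.1036765 ] [-3.12247515 -0.34340239 -0.00405574] [ 0.23123543 -0.28999107  0.2913548 ]
```

View pics/w1.png

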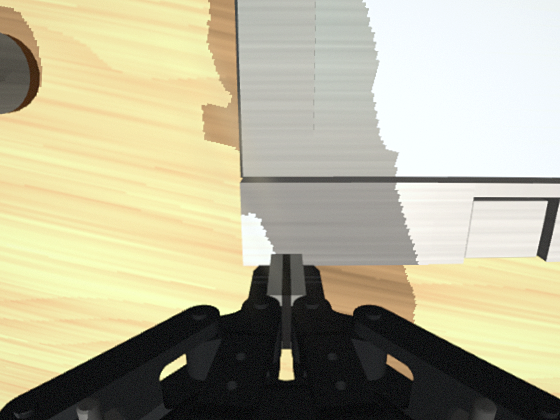

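View pics/s1.png

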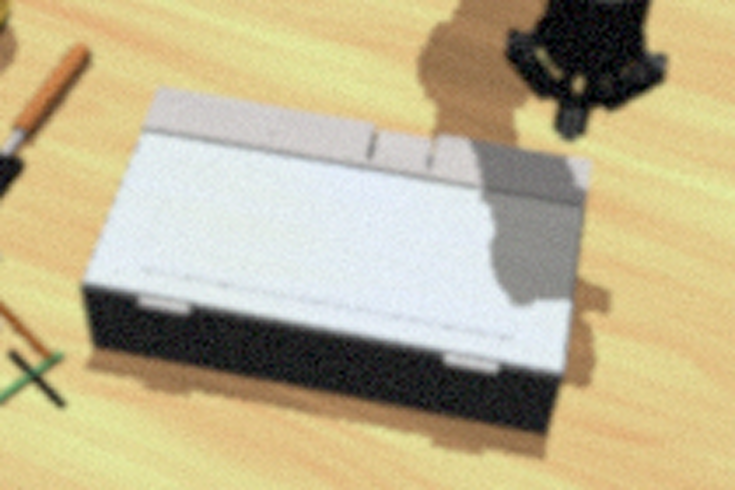

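The wrist view shows the tip at about (287,257), near the strip's front edge (row 265). The scene crop shows it at (572,135), so I'll check both against the calibration.

Run:
```python
from h import *
from rig import viewer,arm
def proj(i,P):
    p=R.from_rotvec(i["rotation"]).inv().apply(np.array(P)-i["origin"]);s=np.c_[p[:,0]/-p[:,2],-p[:,1]/-p[:,2]]
    s*=(1+i["k1"]*(s**2).sum(1))[:,None];f=210/np.tan(np.radians(i["vfov"]/2));return s*f+[i["cx"],i["cy"]]
i=viewer.camera_info("scene");w=viewer.camera_info("wrist");t=arm.observe()["tcp_pos"]
print("tcp scene crop",(proj(i,[t])-[190,150])*3.5,"wrist",proj(w,[t]))
th=np.radians(12.6);r=np.array([[np.cos(th),-np.sin(th)],[np.sin(th),np.cos(th)]])
c0=np.array([.6283,.0078])
def case(P): return ((P[:,:2]-c0)@r*1e3).round(1)
print("tcp case",case(t[None]))
s=np.array([(160,90),(588,158),(585,205),(144,133),(373,132),(437,140),(371,158),(429,167)])/3.5+[190,150]
print("scene",case(onz(i,s,.09)))
print("wrist",case(onz(w,[(243,265),(242,181),(473,198),(466,258),(551,198),(543,261)],.09)))
```

```text
tcp scene crop [[559.55533361 159.2761627 ]] wrist [[284.69696028 243.96557975]]
tcp case [[-91.  164.4]]
scene [[-103.6 -185.2]
 [-110.2  188.4]
 [ -58.4  191. ]
 [ -52.1 -184.2]
 [ -97.7    5.8]
 [-101.1   60.6]
 [ -68.4    9.7]
 [ -69.7   59. ]]
wrist [[-110.1  188.9]
 [ -59.7  187.6]
 [ -69.3   58.1]
 [-106.3   56.6]
 [ -69.1   10.2]
 [-109.1    6.3]]
```

Run:
```python
from h import *
from rig import viewer,arm
i=viewer.camera_info("scene");w=viewer.camera_info("wrist");t=arm.observe()["tcp_pos"]
for a in [(572,135),(568,130),(560,130)]:
  for b in [(287,254),(287,262)]:
    d1=ray(i,[np.array(a)/3.5+[190,150]])[0];d2=ray(w,[b])[0]
    s=np.linalg.lstsq(np.c_[d1,-d2],w["origin"]-i["origin"],rcond=None)[0]
    p=i["origin"]+s[0]*d1;q=w["origin"]+s[1]*d2;print(a,b,((p+q)/2).round(4),"gap",np.linalg.norm(p-q).round(4),"rel tcp",((p+q)/2-t).round(4))
# shadow-free check of what z offset alone would give
import cv2
b=cv2.convertScaleAbs(viewer.capture("scene")[150:210,310:400,::-1],alpha=2.2)
cv2.imwrite("pics/s2.png",cv2.resize(b,None,fx=8,fy=8,interpolation=cv2.INTER_CUBIC))
b=cv2.convertScaleAbs(viewer.capture("wrist")[230:330,220:350,::-1],alpha=2.2)
cv2.imwrite("pics/w2.png",cv2.resize(b,None,fx=6,fy=6,interpolation=cv2.INTER_CUBIC))
```

```text
(572, 135) (287, 254) [0.5207 0.1538 0.1549] gap 0.0054 rel tcp [0.017  0.0054 0.0512]
(572, 135) (287, 262) [0.5141 0.1525 0.1478] gap 0.0058 rel tcp [0.0105 0.0042 0.0442]
(568, 130) (287, 254) [0.5243 0.1525 0.1629] gap 0.0012 rel tcp [0.0207 0.0041 0.0592]
(568, 130) (287, 262) [0.5181 0.1513 0.1562] gap 0.0016 rel tcp [0.0145 0.0029 0.0525]
(560, 130) (287, 254) [0.5225 0.149  0.1581] gap 0.0048 rel tcp [0.0188 0.0007 0.0544]
(560, 130) (287, 262) [0.5159 0.1477 0.1509] gap 0.0044 rel tcp [ 0.0122 -0.0006  0.0473]
```

View pics/s2.png

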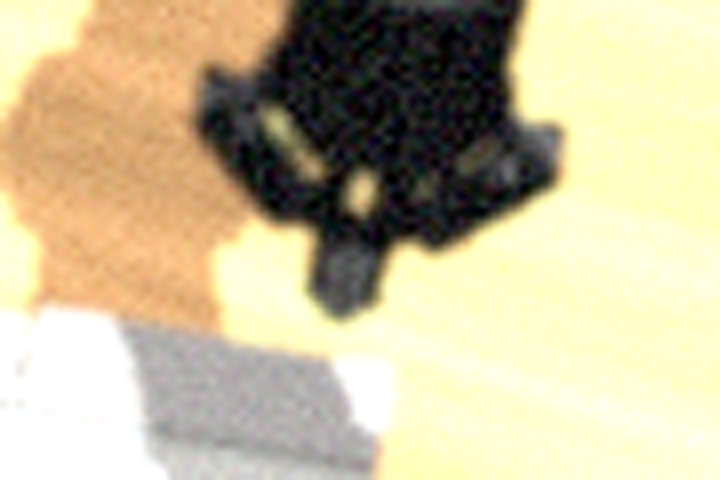

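View pics/w2.png

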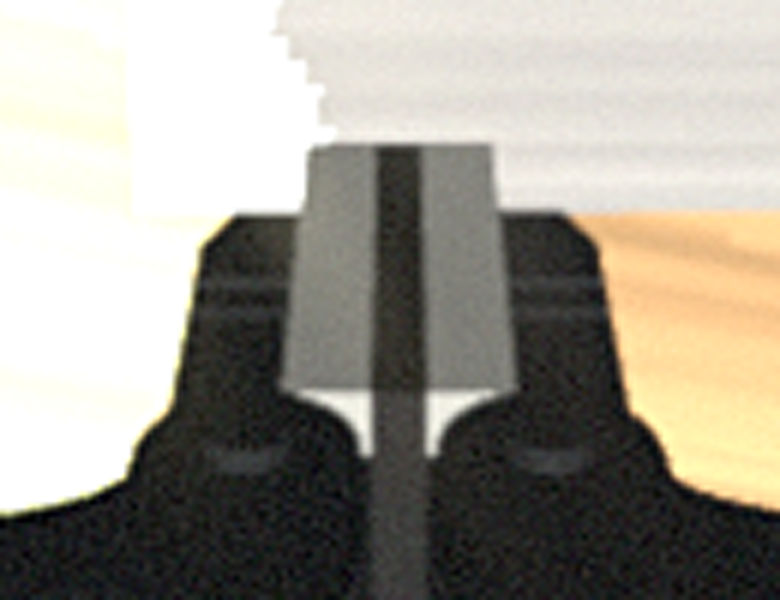

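The tip looks somewhat higher in both views than the reported TCP, so I'll descend gently and let the contact force decide.

```bash
python3 -m handwheel '[{"linear":[-1,0,-4],"rot":[0,0,0],"grip":0},{"linear":[0,0,-3],"rot":[0,0,0],"grip":0},{"linear":[0,0,-3],"rot":[0,0,0],"grip":0},{"linear":[0,0,0],"rot":[0,0,0],"grip":0},{"linear":[0,0,0],"rot":[0,0,0],"grip":0}]'; python3 -m handwheel '[{"linear":[0,0,-2],"rot":[0,0,0],"grip":0},{"linear":[0,0,-1],"rot":[0,0,0],"grip":0},{"linear":[0,0,0],"rot":[0,0,0],"grip":0},{"linear":[0,0,0],"rot":[0,0,0],"grip":0}]'
```

```text
clock: 4.8
tcp_pos: [0.5011, 0.1479, 0.0919]
tcp_rot: [3.123, 0.344, -0.002]
contact_force: [0.3, 0.5, -0.2]
opening: 0.0002
gripper_force: 0.0
clock: 5.13
tcp_pos: [0.5015, 0.148, 0.0893]
tcp_rot: [-3.123, -0.344, 0.0]
contact_force: [-0.5, -0.4, -0.5]
opening: 0.0001
gripper_force: 0.0
```

```bash
for k in 1; do python3 -m handwheel '[{"linear":[0,0,-1],"rot":[0,0,0],"grip":0},{"linear":[0,0,-1],"rot":[0,0,0],"grip":0},{"linear":[0,0,0],"rot":[0,0,0],"grip":0},{"linear":[0,0,0],"rot":[0,0,0],"grip":0}]'; python3 -m handwheel '[{"linear":[0,0,-1],"rot":[0,0,0],"grip":0},{"linear":[0,0,-1],"rot":[0,0,0],"grip":0},{"linear":[0,0,0],"rot":[0,0,0],"grip":0},{"linear":[0,0,0],"rot":[0,0,0],"grip":0}]'; done
python3 - <<'E'
from rig import arm, viewer
import cv2
b=viewer.capture("scene")[150:210,310:400,::-1]
cv2.imwrite("pics/s3.png",cv2.resize(b,None,fx=8,fy=8,interpolation=cv2.INTER_CUBIC))
print(arm.observe()["contact_force"])
E
```

```text
clock: 5.47
tcp_pos: [0.5014, 0.148, 0.0873]
tcp_rot: [3.123, 0.344, -0.0]
contact_force: [0.0, -0.6, 0.7]
opening: 0.0001
gripper_force: 0.0
clock: 5.8
tcp_pos: [0.5014, 0.148, 0.0853]
tcp_rot: [3.123, 0.344, -0.0]
contact_force: [-0.5, -1.1, 0.3]
opening: 0.0004
gripper_force: 0.0
[0.07210834 0.34716085 0.15565069]
```

View pics/s3.png

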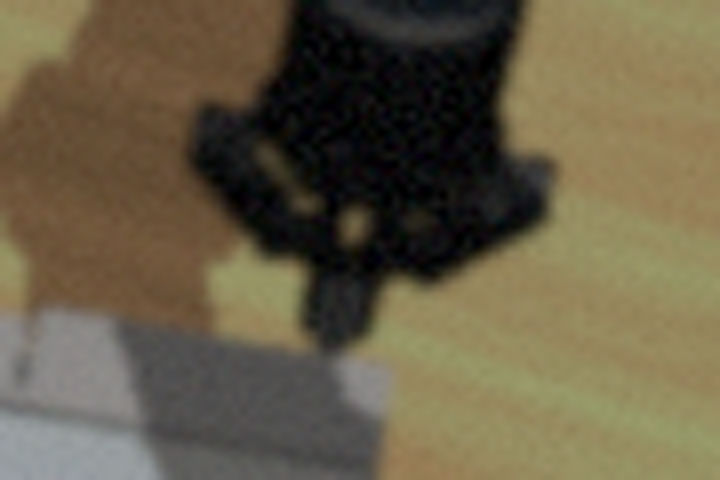

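The tip at (332,348) is just reaching the strip's front edge in the image, with no contact yet. I'll compare two explanations, a height offset and an x offset.

Run:
```python
from h import *
from rig import viewer,arm
def proj(i,P):
    p=R.from_rotvec(i["rotation"]).inv().apply(np.array(P)-i["origin"]);s=np.c_[p[:,0]/-p[:,2],-p[:,1]/-p[:,2]]
    s*=(1+i["k1"]*(s**2).sum(1))[:,None];f=210/np.tan(np.radians(i["vfov"]/2));return s*f+[i["cx"],i["cy"]]
i=viewer.camera_info("scene");w=viewer.camera_info("wrist");s=arm.observe();t=s["tcp_pos"]
T=R.from_rotvec(s["tcp_rot"]);print("tool axes\n",T.as_matrix().round(3));print("wrist cam in tool",T.inv().apply(w["origin"]-t).round(4),"look",T.inv().apply(R.from_rotvec(w["rotation"]).apply([0,0,-1])).round(3), w["vfov"])
fx=np.array([np.cos(.22),np.sin(.22),0])
print("seen: scene",np.array([332,348])/8+[310,150],"wrist (287,254)")
for dz in (0,.01,.02,.03,.05):
  for dx in (-.02,-.01,0,.011,.02):
    P=[t+fx*dx+[0,0,dz]];print(dz,dx,proj(i,P)[0].round(1),proj(w,P)[0].round(1))
```

```text
tool axes
 [[ 0.976  0.217 -0.   ]
 [ 0.217 -0.976  0.   ]
 [-0.    -0.    -1.   ]]
wrist cam in tool [ 0.0743  0.0006 -0.1756] look [-0.29   0.     0.957] 61.040514776525804
seen: scene [351.5 193.5] wrist (287,254)
0 -0.02 [349.8 194.1] [284.7 277.5]
0 -0.01 [349.4 196.5] [284.7 261. ]
0 0 [349.1 199. ] [284.7 243.9]
0 0.011 [348.6 201.8] [284.7 224.5]
0 0.02 [348.3 204.1] [284.7 208.1]
0.01 -0.02 [350.3 191.8] [284.7 286.7]
0.01 -0.01 [349.9 194.3] [284.7 269.5]
0.01 0 [349.6 196.8] [284.6 251.7]
0.01 0.011 [349.2 199.6] [284.6 231.3]
0.01 0.02 [348.8 201.9] [284.6 214.1]
0.02 -0.02 [350.8 189.6] [284.6 296.8]
0.02 -0.01 [350.4 192.1] [284.6 278.9]
0.02 0 [350.1 194.6] [284.6 260.2]
0.02 0.011 [349.7 197.4] [284.5 238.9]
0.02 0.02 [349.3 199.7] [284.5 220.8]
0.03 -0.02 [351.3 187.3] [284.5 308. ]
0.03 -0.01 [351.  189.8] [284.5 289.3]
0.03 0 [350.6 192.3] [284.5 269.8]
0.03 0.011 [350.2 195.1] [284.5 247.5]
0.03 0.02 [349.8 197.4] [284.4 228.4]
0.05 -0.02 [352.4 182.7] [284.4 334.6]
0.05 -0.01 [352.  185.2] [284.3 314.2]
0.05 0 [351.7 187.7] [284.3 292.8]
0.05 0.011 [351.2 190.5] [284.2 268. ]
0.05 0.02 [350.9 192.8] [284.2 246.7]
```

The best fit puts the visible tips about 25 mm higher than the reported TCP, over the strip (x is fine). I'll keep descending in small steps until there is contact.

```bash
python3 -m handwheel '[{"linear":[0,0,-1],"rot":[0,0,0],"grip":0},{"linear":[0,0,-1],"rot":[0,0,0],"grip":0},{"linear":[0,0,-1],"rot":[0,0,0],"grip":0},{"linear":[0,0,0],"rot":[0,0,0],"grip":0}]'|sed -n '2p;4p'; python3 -m handwheel '[{"linear":[0,0,-1],"rot":[0,0,0],"grip":0},{"linear":[0,0,-1],"rot":[0,0,0],"grip":0},{"linear":[0,0,-1],"rot":[0,0,0],"grip":0},{"linear":[0,0,0],"rot":[0,0,0],"grip":0}]'|sed -n '2p;4p'
```

```text
tcp_pos: [0.5013, 0.1479, 0.0821]
contact_force: [-1.1, -0.0, -0.1]
tcp_pos: [0.5013, 0.1479, 0.0791]
contact_force: [0.6, 0.7, 0.2]
```

Run:
```python
from rig import arm, viewer
import cv2, numpy as np
a=viewer.capture("wrist")[170:310,200:400,::-1]; b=viewer.capture("scene")[160:220,310:390,::-1]
a=cv2.resize(a,(800,560))[60:,:]; a=cv2.resize(a,(440,275)); 
a0=viewer.capture("wrist")[150:350,170:410,::-1]; A=cv2.resize(a0,(400,333),interpolation=cv2.INTER_CUBIC)
B=cv2.resize(b,(400,300),interpolation=cv2.INTER_CUBIC); B=cv2.copyMakeBorder(B,0,33,0,0,cv2.BORDER_CONSTANT)
cv2.imwrite("pics/m1.png",cv2.convertScaleAbs(np.hstack([A,B]),alpha=1.5))
```

```text
(no output)
```

View pics/m1.png

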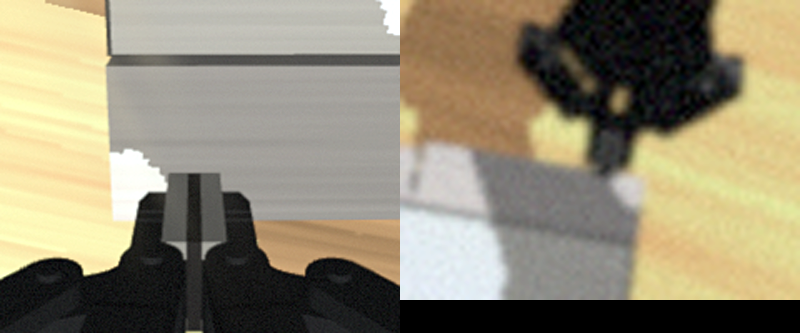

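The tip still hovers over the strip in both views, clear of the lid. I'll continue down.

```bash
python3 -m handwheel '[{"linear":[0,0,-1],"rot":[0,0,0],"grip":0},{"linear":[0,0,-1],"rot":[0,0,0],"grip":0},{"linear":[0,0,-1],"rot":[0,0,0],"grip":0},{"linear":[0,0,-1],"rot":[0,0,0],"grip":0},{"linear":[0,0,0],"rot":[0,0,0],"grip":0}]'|sed -n '2p;4p'; python3 -m handwheel '[{"linear":[0,0,-1],"rot":[0,0,0],"grip":0},{"linear":[0,0,-1],"rot":[0,0,0],"grip":0},{"linear":[0,0,-1],"rot":[0,0,0],"grip":0},{"linear":[0,0,0],"rot":[0,0,0],"grip":0}]'|sed -n '2p;4p'
```

```text
tcp_pos: [0.5013, 0.1479, 0.0751]
contact_force: [-0.1, 0.2, 0.4]
tcp_pos: [0.5013, 0.1479, 0.0721]
contact_force: [-0.2, -0.2, 0.9]
```

```bash
python3 -m handwheel '[{"linear":[0,0,-1],"rot":[0,0,0],"grip":0},{"linear":[0,0,-1],"rot":[0,0,0],"grip":0},{"linear":[0,0,0],"rot":[0,0,0],"grip":0}]'|sed -n '2p;4p'; python3 -m handwheel '[{"linear":[0,0,-1],"rot":[0,0,0],"grip":0},{"linear":[0,0,-1],"rot":[0,0,0],"grip":0},{"linear":[0,0,0],"rot":[0,0,0],"grip":0}]'|sed -n '2p;4p'; python3 -m handwheel '[{"linear":[0,0,-1],"rot":[0,0,0],"grip":0},{"linear":[0,0,-1],"rot":[0,0,0],"grip":0},{"linear":[0,0,0],"rot":[0,0,0],"grip":0}]'|sed -n '2p;4p'
```

```text
tcp_pos: [0.5014, 0.1479, 0.0702]
contact_force: [-0.7, 0.5, 0.6]
tcp_pos: [0.5014, 0.1479, 0.0682]
contact_force: [-0.7, -0.1, -0.0]
tcp_pos: [0.5014, 0.148, 0.0661]
contact_force: [-0.6, -0.3, 0.5]
```

```bash
python3 -m handwheel '[{"linear":[0,0,-1],"rot":[0,0,0],"grip":0},{"linear":[0,0,-1],"rot":[0,0,0],"grip":0},{"linear":[0,0,0],"rot":[0,0,0],"grip":0}]'|sed -n '2p;4p'; python3 -m handwheel '[{"linear":[0,0,-1],"rot":[0,0,0],"grip":0},{"linear":[0,0,-1],"rot":[0,0,0],"grip":0},{"linear":[0,0,0],"rot":[0,0,0],"grip":0}]'|sed -n '2p;4p'; python3 -m handwheel '[{"linear":[0,0,-1],"rot":[0,0,0],"grip":0},{"linear":[0,0,-1],"rot":[0,0,0],"grip":0},{"linear":[0,0,0],"rot":[0,0,0],"grip":0}]'|sed -n '2p;4p'
python3 - <<'E'
from rig import arm, viewer
import cv2, numpy as np
b=viewer.capture("scene")[160:220,310:390,::-1]
a0=viewer.capture("wrist")[150:350,170:410,::-1]; A=cv2.resize(a0,(400,333),interpolation=cv2.INTER_CUBIC)
B=cv2.resize(b,(400,300),interpolation=cv2.INTER_CUBIC); B=cv2.copyMakeBorder(B,0,33,0,0,cv2.BORDER_CONSTANT)
cv2.imwrite("pics/m2.png",cv2.convertScaleAbs(np.hstack([A,B]),alpha=1.5))
print([arm.observe()["contact_force"].round(1)])
E
```

```text
tcp_pos: [0.5013, 0.148, 0.0642]
contact_force: [-0.6, -0.3, -0.3]
tcp_pos: [0.5013, 0.1479, 0.0621]
contact_force: [-0.8, -0.0, -0.4]
tcp_pos: [0.5014, 0.1479, 0.0601]
contact_force: [0.3, -0.0, 0.5]
[array([ 0.6,  0.5, -0. ])]
```

View pics/m2.png

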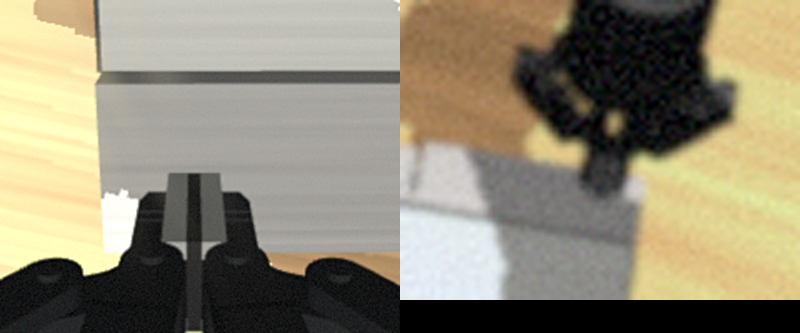

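The tip edge at wrist-crop row 173 (strip rows 84–252) sits mid-strip, and the scene view puts the tip only a few mm above it, so contact should come near TCP z ≈ 0.056. The real tip is then about 34 mm behind the TCP, which brings the gripper body low over the lid. I'll lean the tool 14° back toward the robot for clearance before touching.

```bash
python3 -m handwheel '[{"linear":[0,0,4],"rot":[0,0,0],"grip":0},{"linear":[3,0.7,0],"rot":[0.77,-3.42,0],"grip":0},{"linear":[3,0.7,0],"rot":[0.77,-3.42,0],"grip":0},{"linear":[3,0.6,0],"rot":[0.77,-3.42,0],"grip":0},{"linear":[3,0.6,0],"rot":[0.77,-3.42,0],"grip":0},{"linear":[0,0,0],"rot":[0,0,0],"grip":0},{"linear":[0,0,0],"rot":[0,0,0],"grip":0}]'
python3 -m handwheel '[{"linear":[0,0,-1],"rot":[0,0,0],"grip":0},{"linear":[0,0,-1],"rot":[0,0,0],"grip":0},{"linear":[0,0,0],"rot":[0,0,0],"grip":0}]'|sed -n '2p;4p'; python3 -m handwheel '[{"linear":[0,0,-1],"rot":[0,0,0],"grip":0},{"linear":[0,0,-1],"rot":[0,0,0],"grip":0},{"linear":[0,0,0],"rot":[0,0,0],"grip":0}]'|sed -n '2p;4p'
```

```text
clock: 9.6
tcp_pos: [0.5127, 0.1503, 0.0644]
tcp_rot: [-3.074, -0.339, -0.376]
contact_force: [1.2, 0.1, -0.9]
opening: -0.0001
gripper_force: 0.0
tcp_pos: [0.5145, 0.1509, 0.0626]
contact_force: [0.3, 0.8, 0.6]
tcp_pos: [0.5135, 0.1506, 0.0601]
contact_force: [-1.0, -0.8, -0.7]
```

```bash
python3 -c "
from scipy.spatial.transform import Rotation as R
print(R.from_rotvec([-3.074,-.339,-.376]).as_matrix()[:,2])"
python3 -m handwheel '[{"linear":[0,0,-1],"rot":[0,0,0],"grip":0},{"linear":[0,0,-1],"rot":[0,0,0],"grip":0},{"linear":[0,0,0],"rot":[0,0,0],"grip":0}]'|sed -n '2p;4p'; python3 -m handwheel '[{"linear":[0,0,-1],"rot":[0,0,0],"grip":0},{"linear":[0,0,-1],"rot":[0,0,0],"grip":0},{"linear":[0,0,0],"rot":[0,0,0],"grip":0}]'|sed -n '2p;4p'
```

```text
[ 0.23528283  0.05209382 -0.97052987]
tcp_pos: [0.5138, 0.1507, 0.059]
contact_force: [-2.0, -1.3, 4.4]
tcp_pos: [0.5139, 0.1507, 0.0586]
contact_force: [-10.6, -2.7, 19.4]
```

Contact is made on the left end of the strip (case y ≈ 164 mm, x ≈ -88 mm) at 19 N. I'll lighten the press and sweep right.

```bash
python3 -m handwheel '[{"linear":[0,0,1],"rot":[0,0,0],"grip":0},{"linear":[0,0,0],"rot":[0,0,0],"grip":0},{"linear":[1.1,-4.9,0],"rot":[0,0,0],"grip":0},{"linear":[1.1,-4.9,0],"rot":[0,0,0],"grip":0},{"linear":[1.1,-4.9,0],"rot":[0,0,0],"grip":0},{"linear":[1.1,-4.9,0],"rot":[0,0,0],"grip":0},{"linear":[1.1,-4.9,0],"rot":[0,0,0],"grip":0},{"linear":[1.1,-4.9,0],"rot":[0,0,0],"grip":0},{"linear":[1.1,-4.9,0],"rot":[0,0,0],"grip":0},{"linear":[1.1,-4.9,0],"rot":[0,0,0],"grip":0},{"linear":[1.1,-4.9,0],"rot":[0,0,0],"grip":0}]'|sed -n '2p;4p'
```

```text
tcp_pos: [0.5255, 0.1089, 0.059]
contact_force: [-1.7, 5.0, 6.0]
```

```bash
python3 -m handwheel '[{"linear":[1,-4.9,-0.4],"rot":[0,0,0],"grip":0},{"linear":[1,-4.9,0],"rot":[0,0,0],"grip":0},{"linear":[1,-4.9,0],"rot":[0,0,0],"grip":0},{"linear":[1,-4.9,0],"rot":[0,0,0],"grip":0},{"linear":[1,-4.9,0],"rot":[0,0,0],"grip":0},{"linear":[1,-4.9,0],"rot":[0,0,0],"grip":0},{"linear":[0,0,0],"rot":[0,0,0],"grip":0},{"linear":[0,0,0],"rot":[0,0,0],"grip":0}]'|sed -n '2p;4p'
python3 -m handwheel '[{"linear":[1,-4.9,0],"rot":[0,0,0],"grip":0},{"linear":[1,-4.9,0],"rot":[0,0,0],"grip":0},{"linear":[1,-4.9,0],"rot":[0,0,0],"grip":0},{"linear":[1,-4.9,0],"rot":[0,0,0],"grip":0},{"linear":[0,0,0],"rot":[0,0,0],"grip":0}]'|sed -n '2p;4p'
```

```text
tcp_pos: [0.5322, 0.0789, 0.059]
contact_force: [0.5, 3.4, 6.7]
tcp_pos: [0.5358, 0.0588, 0.0587]
contact_force: [-0.1, 3.1, 6.0]
```

```bash
python3 -m handwheel '[{"linear":[1,-4.9,0],"rot":[0,0,0],"grip":0},{"linear":[1,-4.9,0],"rot":[0,0,0],"grip":0},{"linear":[1,-4.9,0],"rot":[0,0,0],"grip":0},{"linear":[0,0,0],"rot":[0,0,0],"grip":0}]'|sed -n '2p;4p'
python3 -m handwheel '[{"linear":[0.6,-3,0],"rot":[0,0,0],"grip":0},{"linear":[0.6,-3,0],"rot":[0,0,0],"grip":0},{"linear":[0,0,0],"rot":[0,0,0],"grip":0}]'|sed -n '2p;4p'
python3 -m handwheel '[{"linear":[0.6,-3,0],"rot":[0,0,0],"grip":0},{"linear":[0.6,-3,0],"rot":[0,0,0],"grip":0},{"linear":[0,0,0],"rot":[0,0,0],"grip":0}]'|sed -n '2p;4p'
python3 -m handwheel '[{"linear":[0.6,-3,0],"rot":[0,0,0],"grip":0},{"linear":[0.6,-3,0],"rot":[0,0,0],"grip":0},{"linear":[0,0,0],"rot":[0,0,0],"grip":0},{"linear":[0,0,0],"rot":[0,0,0],"grip":0}]'|sed -n '2p;4p'
```

```text
tcp_pos: [0.5385, 0.0432, 0.0583]
contact_force: [-0.3, 1.9, 5.0]
tcp_pos: [0.5367, 0.0347, 0.0561]
contact_force: [-0.0, -0.8, 0.4]
tcp_pos: [0.5384, 0.0293, 0.0564]
contact_force: [0.4, -0.6, -0.4]
tcp_pos: [0.5401, 0.0245, 0.057]
contact_force: [0.2, 0.0, -0.7]
```

The finger has dropped off the strip: it is inside the notch at y ≈ 35 mm, matching the images (middle ≈ 32). I'll centre it and press.

```bash
python3 -m handwheel '[{"linear":[0.6,-2.5,-1],"rot":[0,0,0],"grip":0},{"linear":[0,0,-1],"rot":[0,0,0],"grip":0},{"linear":[0,0,-1],"rot":[0,0,0],"grip":0},{"linear":[0,0,-1],"rot":[0,0,0],"grip":0},{"linear":[0,0,0],"rot":[0,0,0],"grip":0},{"linear":[0,0,0],"rot":[0,0,0],"grip":0}]'|sed -n '2p;4p'
python3 -m handwheel '[{"linear":[0,0,-1],"rot":[0,0,0],"grip":0},{"linear":[0,0,-1],"rot":[0,0,0],"grip":0},{"linear":[0,0,-1],"rot":[0,0,0],"grip":0},{"linear":[0,0,0],"rot":[0,0,0],"grip":0},{"linear":[0,0,0],"rot":[0,0,0],"grip":0}]'|sed -n '2p;4p'
```

```text
tcp_pos: [0.5407, 0.0222, 0.0532]
contact_force: [-1.5, -0.3, 2.9]
tcp_pos: [0.5407, 0.0222, 0.0503]
contact_force: [-2.0, -1.7, 4.9]
```

```bash
python3 -m handwheel '[{"linear":[0,0,-1],"rot":[0,0,0],"grip":0},{"linear":[0,0,-1],"rot":[0,0,0],"grip":0},{"linear":[0,0,-1],"rot":[0,0,0],"grip":0},{"linear":[0,0,0],"rot":[0,0,0],"grip":0},{"linear":[0,0,0],"rot":[0,0,0],"grip":0}]'|sed -n '2p;4p'
python3 -m handwheel '[{"linear":[0,0,-1],"rot":[0,0,0],"grip":0},{"linear":[0,0,-1],"rot":[0,0,0],"grip":0},{"linear":[0,0,0],"rot":[0,0,0],"grip":0},{"linear":[0,0,0],"rot":[0,0,0],"grip":0}]'|sed -n '2p;4p'
python3 -m handwheel '[{"linear":[0,0,-1],"rot":[0,0,0],"grip":0},{"linear":[0,0,-1],"rot":[0,0,0],"grip":0},{"linear":[0,0,0],"rot":[0,0,0],"grip":0},{"linear":[0,0,0],"rot":[0,0,0],"grip":0}]'|sed -n '2p;4p'
```

```text
tcp_pos: [0.5407, 0.0222, 0.0474]
contact_force: [-3.0, -1.0, 5.3]
tcp_pos: [0.5407, 0.0223, 0.0454]
contact_force: [-3.0, -0.6, 6.3]
tcp_pos: [0.5409, 0.0222, 0.0449]
contact_force: [-9.8, -1.0, 19.4]
```

Force jumps at z ≈ 0.045, so the bar is at its stop (about 8.5 mm of travel). Withdrawing up and back, away from the lid.

```bash
python3 -m handwheel '[{"linear":[0,0,2],"rot":[0,0,0],"grip":0},{"linear":[-1,-0.2,4],"rot":[0,0,0],"grip":0},{"linear":[-3,-0.7,8],"rot":[0,0,0],"grip":0},{"linear":[-6,-1.3,12],"rot":[0,0,0],"grip":0},{"linear":[-6,-1.3,15],"rot":[0,0,0],"grip":0},{"linear":[-6,-1.3,18],"rot":[0,0,0],"grip":0},{"linear":[-6,-1.3,18],"rot":[0,0,0],"grip":0},{"linear":[-6,-1.3,18],"rot":[0,0,0],"grip":0},{"linear":[-3,0,10],"rot":[0,0,0],"grip":0},{"linear":[0,0,5],"rot":[0,0,0],"grip":0},{"linear":[0,0,0],"rot":[0,0,0],"grip":0},{"linear":[0,0,0],"rot":[0,0,0],"grip":0},{"linear":[0,0,0],"rot":[0,0,0],"grip":0}]'
python3 - <<'E'
from rig import viewer
import cv2,numpy as np
a=cv2.imread("pics/top0.png").astype(int); b=viewer.capture("top")[:,:,::-1].astype(int)
# objects unmoved? / lid changed?
for n,(r,c) in dict(jar=(slice(225,265),slice(90,135)),paddle=(slice(178,270),slice(385,412)),bowl=(slice(225,280),slice(430,485))).items():
    A=a[r,c].sum(2).astype(np.float32);B=b[r,c].sum(2).astype(np.float32);print(n,cv2.phaseCorrelate(A,B),np.abs(A-B).mean())
s=viewer.capture("scene")[:,:,::-1];o=cv2.imread("pics/scene0.png")
cv2.imwrite("pics/s_end.png",s)
# lid lip line: dark gap row change along columns (scene)
for col in (260,280,330): print(col,[int(v) for v in s[180:215:2,col].sum(1)],[int(v) for v in o[180:215:2,col].sum(1)])
E
```

```text
clock: 16.85
tcp_pos: [0.5029, 0.015, 0.1518]
tcp_rot: [-3.073, -0.338, -0.375]
contact_force: [-0.3, 0.7, 0.0]
opening: 0.0001
gripper_force: 0.0
jar ((0.5486176275330905, 0.05934676675759931), 0.9469270698229472) 10.159445
paddle ((0.4780463698110857, -0.058414430129289485), 0.9707283668312026) 9.842996
bowl ((0.09816216914009246, -0.015126983613569678), 1.0170716473791335) 8.932562
260 [410, 405, 404, 420, 464, 469, 471, 466, 469, 465, 465, 464, 466, 472, 464, 478, 470, 469] [406, 393, 395, 397, 398, 374, 364, 449, 461, 444, 453, 446, 447, 449, 457, 447, 444, 451]
280 [382, 384, 414, 399, 401, 428, 471, 478, 471, 471, 471, 467, 472, 471, 463, 470, 463, 478] [372, 376, 389, 395, 395, 399, 410, 363, 409, 459, 451, 449, 446, 452, 450, 450, 453, 453]
330 [261, 258, 282, 297, 371, 396, 396, 410, 403, 416, 468, 467, 476, 474, 466, 465, 466, 467] [384, 385, 373, 370, 376, 396, 392, 397, 397, 394, 394, 384, 349, 453, 456, 451, 438, 450]
```

The lip's edge in the scene image has risen about 6 px, which is about 25 mm, so the lid is ajar. The jar, paddle and bowl have not moved.

```bash
python3 -c "
from rig import arm
print(arm.job_done())"
```

```text
the job is handed in; nothing more can be done
None
```

The job is handed in, with no verdict shown: I swept the edge from its left-hand end, found the notch about 32 mm left of the middle and pressed the bar to its stop; the lid lip rose about 25 mm, and the bowl, jar and paddle had not moved.

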